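# Lock the rollover head

## Robot

A 6-joint arm with a two-finger parallel gripper is mounted at the origin on the work surface. World frame = base frame: x ahead of the robot, y to its left, z up, the work surface at z = 0. Lengths are in m, angles in rad, forces in N, time in s.
With the tool pointing down it reaches from about 0.375 to 0.975 m from the base axis. Payload 3.8 kg.
Tool frame: the origin (TCP) lies at the very end of the fingers, on their centre line; the grasp point (between the pads) lies 19 mm behind it (bot.grip_depth is the distance from the TCP to the grasp point, in m); z points along the fingers, y is the direction in which the jaws open and shut (so a half turn about z gives the same grasp; the last joint's range is limited). The gripper opens to 85 mm and grips with 20 to 120 N. Pads are 22 mm wide; open, the fingers measure 114 mm over their backs; the gripper's body (76 mm by 85 mm) begins 54 mm behind the grasp point. The pads swing forward as they close: fully open they stand 13 mm farther back than shut.
Start: joints at [-1.385, 0.264, 1.604, -0, 1.274, -0.037], TCP at [0.149, -0.658, 0.231] pointing down, gripper open.
Joint ranges: [-2.63, 2.63], [-0.94, 2.18], [0.31, 2.57], [-1.31, 4.45], [0, 2.66], [-2.55, 2.55]. Speed limits (rad/s): [2.57, 2.57, 3.14, 3.14, 3.14, 3.14].

## Interface

Orientations are given as a rotation vector (axis times angle).
In Python, from workcell import bot, cams, job gives the robot as it stands.
- The arm moves only by the tool apply_moves, never from a script. Its argument "targets" is a list of rows, each an object of numbers: "dx", "dy", "dz": the shift along the tool's x, y, z in units of 30 mm (1.0 is 30 mm); "wx", "wy", "wz": the turn, a rotation vector about the tool's x, y, z in units of 6 degrees (1.0 is 6 degrees); "jaw": the opening, from 0 (shut) to 1 (fully open). In form: [{"dx": .., "dy": .., "dz": .., "wx": .., "wy": .., "wz": .., "jaw": ..}, ...]. A call has 1 to 5 rows; each row shifts and turns the commanded pose from where the row before left it, along the tool's axes as they then stand; what a row does not reach is not made up. A row lasts 1/10 s, in which the tool goes at most 50 mm and 8.59 degrees, less where a joint would pass 70% of its speed; a pose out of reach is approached as far as the arm can. A call is refused whole if a number of a shift passes 1 or a number of a turn 1, either way. A call with a gripper value outside its range is refused whole. The fingers move at their own pace and stop on an object; "newtons" is the grip in N (left out, the last holds). Time passes only in rows, so rows that do not move let the fingers close. It gives the time, the measured TCP pose, the force and the opening at its end, in the units of the state.
- bot.read_state(): the state, without advancing time (a new reading comes with each control period).
- cams.read_camera(name): name is "scene" or "top" or "wrist"; returns a dict with "color" (420x560x3 uint8, red, green, blue), "range_z" (420x560 float32, m along the optical axis (not along the pixel's ray), 0 where there is no reading), "fx", "fy", "cx", "cy" (pixels), "dist_coeffs" ([k1, k2, p1, p2, k3] as OpenCV has them; the pictures are not rectified), "eye" and "rotation" of the camera in the world; the wrist camera has in their place "T_tool_cam" (4x4, takes a point from camera to tool coordinates, whose origin is the TCP and whose axes are the flange's). Camera axes: x right, y down, z forward; pixel columns grow to the right and rows downward; lengths in m; the calibration is good to about 2 mm. A picture is of the moment at which its call begins: read the wrist's pose just before it.
- job.finish_job(): hands the job in, once; it reports no verdict.
The state is a dict: "time": time; "q": joint angles; "joint_vel": joint speeds; "joint_torque": joint torques, N m; "tool_pos": TCP position; "tcp_rot": TCP orientation; "wrist_force": force on the tool from outside, world axes, zero at the start; "torque": the same for the moment, N m; "width": opening from 0.0 (shut) to 1.0 (fully open).
Only numpy, scipy, OpenCV 4.12 (cv2) and the standard library are available. Lean on these libraries where they do the work, as an engineer would, in place of code of your own. Each camera call takes 0.05 s, during which the arm holds its last target.

## Task

Lock the rollover head on the bench: with a fingertip, push one of the disc's handle bars round until either of its two slots stands at the top, in line with the lock bar, then push the lock bar forward by its tail plate, through the slot, until it is fully home against its guide. Only push: do not lift the lock bar or pull it out of its guide, leave the things standing round the head where they are, and finish with the hand clear.

Things in the scene. Friction and masses are not known exactly. Their poses are not given: they have to be found in the camera images.
- stand: Green cast pedestal, bolted down. Origin on the bench straight below the disc's centre. x = spindle axis, from pedestal to disc, the way the lock bar is pushed (away from the robot, within 20 deg); y left, z up. In this frame (mm): foot x -165 to -15, y +-75, 14 high; column and bearing barrel (38 radius round the axis at z 140) x -134 to -16. The lock bar's guide is on top: see guide_mouth.
- guide_mouth (a point): Centre of the rear opening of the guide tunnel, in the plane where the tail plate stops (stand x -76, y 0, z 195 mm). The guide's flat bed, 42 wide, is at z 187 and runs from x -135 to -12; from x -76 to -12 cheeks (42 over all) and a cover strap close it to a tunnel, its screw heads reaching z 215. Behind x -76 the bed is an open ledge.
- disc (a joint): Angle (rad) of the steel disc about the stand's x; positive lifts its left (+y) side. At 0 slot_a is straight up, in line with the lock bar; at +-3.14 slot_b is. Starts between 0.6 and 2.54. No stops; friction of about 0.3 N m holds it where it is left, so about 3 N on a handle bar turns it.
- disc_center (a point): Centre of the disc, at stand (0, 0, 140) mm; axes turn with it: x along the spindle, y to spoke_a, z to slot_a. Disc 140 mm diameter, 14 thick, with two opposite slots in the rim, 22 wide, open outward, from radius 43 to 70. A white folded sheet-metal channel bolted on its front face (within radius 46, reaching x 97 mm) turns with it.
- slot_a (a point): Middle of the first slot, 55 mm from the disc's centre (the lock bar's centre line is also 55 mm above the spindle axis).
- slot_b (a point): Middle of the opposite slot, 55 mm from the disc's centre.
- spoke_a (a point): Pushing point on the first handle bar: plain round steel bar, 13 mm diameter, standing radially out of the rim in the disc's plane, a quarter turn from the slots, from radius 70 to 125 mm; this point is on its centre line at radius 100. It is the one in the upper half at the start; pushed down to level on either side it brings a slot to the top.
- spoke_b (a point): The same point on the opposite handle bar (in the lower half at the start).
- bar: Loose steel lock bar in the guide, about 0.32 kg. Shank 16 x 16, 101 mm long, rounded nose; upright tail plate across its rear end, 10 thick, 36 wide, 46 high. Origin on the underside at the tail plate's front face; x to the nose, z up. Starts at stand x -114 to -128 mm (nose 6 to 20 mm short of the disc); home at -76, nose 18 mm past the disc's front. Slides with a few N of friction.
- bar_tail (a point): Centre of the tail plate's rear face, 23 mm above the bed of the guide: push here, forward along the stand's x. The bar has about 3 mm of play to each side in a slot, and its rounded nose helps to centre the disc; out of line it meets the disc's face.
- bar_nose (a point): Tip of the lock bar's nose, at mid height of the shank (8 mm above the bed).
- hammer_mid (a point): Hammer lying on the bench ahead of the disc, 280 mm long, under 50 mm high; middle of its length. Leave alone.
- bottle_mid (a point): White plastic bottle, 60 mm diameter, 130 high, standing to the right of the head; half height. Leave alone.
- tin_mid (a point): Tin, 68 mm diameter, 75 high, standing to the left of the head; half height. Leave alone.
- drift_mid (a point): Steel drift, a plain 18 mm round bar 130 mm long, lying on the bench to the right of the pedestal; its middle. Leave alone.
There are look-alikes about, which are no part of the job. Leave any black look-alike of the bar alone.

How it is judged:
On the way, in this order (a step that is already met when the one before it is completed fails the run):
1. the disc is turned until one of its slots is in line with the lock bar (angle between the z axis of disc_center and the z axis of stand, either way round below 0.09 rad), for 0.1 s.
2. the lock bar is pushed through the slot, fully home against its guide (x of bar in the frame of stand above -0.0805 m and angle between the z axis of disc_center and the z axis of stand, either way round below 0.09 rad), for 0.2 s.
At the end, for the whole second after the job is handed in: A slot stands at the top (either one, within 0.09 rad, as the bar in it allows), the lock bar is through it and home (tail plate within 4.5 mm of the guide), lying in its guide, and disc and bar are at rest (all of step 2 and z of bar in the frame of stand below 0.193 m and linear speed of bar below 0.02 m/s and velocity of joint disc between -0.05 and 0.05 rad/s); the robot touches nothing.
It fails at once if the lock bar is lifted (more than 12 mm above the bed of its guide) (z of bar_tail in the frame of stand above 0.222 m).
It fails at once if the lock bar is pulled back out of its guide (origin behind stand x -150 mm) (x of bar in the frame of stand below -0.15 m).
It fails at once if the hammer, bottle, tin or drift is lifted, carried or pushed away (more than 30 mm) (distance of any of hammer_mid, bottle_mid, tin_mid, drift_mid from where it was at the start of the episode above 0.03 m).
It also fails if it takes over 48 s, if anything falls off the work surface, if the arm or the gripper's body presses on something with over 40 N, if the wrist force passes 120 N, or if a joint passes its speed limit or range.

## Working session

There is one attempt and no reset: what is moved stays moved. The work goes in short steps, Python scripts to look and compute and a tool call to move; the robot and the scene stay as the last step left them, time stands still between calls to the robot, and variables do not carry over. Pictures are saved under pics/ and viewed, and the job is handed in when it is done.

Besides the shell and the picture viewer there is one more tool, called after "Request:" by a JSON object that holds its "name" and its "arguments", one argument or row to a line. apply_moves: Moves the arm, as the interface text tells. Its arguments: {"type":"object","properties":{"targets":{"type":"array"},"newtons":{"type":"number"}},"required":["targets"]}

```bash
mkdir -p pics; ls
cat > h.py <<'E'
import numpy as np, cv2
from workcell import bot, cams, job
from scipy.spatial.transform import Rotation as R
def shot(name,fn):
    s=bot.read_state()
    d=cams.read_camera(name)
    d['state']=s
    cv2.imwrite('pics/'+fn+'.png',d['color'][:,:,::-1])
    np.savez('pics/'+fn+'.npz',**{k:v for k,v in d.items() if k!='state'},tool_pos=s['tool_pos'],tcp_rot=s['tcp_rot'])
    return d
def load(fn): return dict(np.load('pics/'+fn+'.npz'))
def pose(d):
    if 'T_tool_cam' in d:
        T=np.eye(4);T[:3,:3]=R.from_rotvec(d['tcp_rot']).as_matrix();T[:3,3]=d['tool_pos']
        T=T@d['T_tool_cam'];return T[:3,:3],T[:3,3]
    return np.array(d['rotation']).reshape(3,3),np.array(d['eye'])
def cloud(d):
    K=np.array([[d['fx'],0,d['cx']],[0,d['fy'],d['cy']],[0,0,1]],float)
    h,w=d['range_z'].shape
    u,v=np.meshgrid(np.arange(w),np.arange(h))
    p=cv2.undistortPoints(np.stack([u,v],-1).reshape(-1,1,2).astype(np.float64),K,np.array(d['dist_coeffs'],float)).reshape(h,w,2)
    z=d['range_z'].astype(float)
    P=np.dstack([p[...,0]*z,p[...,1]*z,z])
    Rm,e=pose(d)
    W=P@Rm.T+e; W[z<=0]=np.nan
    return W
def proj(d,X):
    K=np.array([[d['fx'],0,d['cx']],[0,d['fy'],d['cy']],[0,0,1]],float)
    Rm,e=pose(d); P=(np.atleast_2d(X)-e)@Rm
    return cv2.projectPoints(P,np.zeros(3),np.zeros(3),K,np.array(d['dist_coeffs'],float))[0].reshape(-1,2)
E
python3 - <<'E'
from h import *
for n in ['scene','top','wrist']:
    d=shot(n,n+'0'); 
    if n!='wrist': print(n,d['eye'],d['rotation'])
print(bot.read_state())
E
```

```text
pics
scene [ 1.00213177 -0.4163812   0.82602589] [-2.24780804 -0.93277975  0.35623417]
top [0.43971989 0.01656896 1.12184197] [-2.11070349  2.16530651 -0.13032749]
{'time': 0.15, 'q': array([-1.38491536e+00,  2.64563095e-01,  1.60509102e+00,  2.84773633e-05,
        1.27371344e+00, -3.69205604e-02]), 'joint_vel': array([-0.00055006, -0.00158511, -0.00421761, -0.00043076,  0.00012328,
       -0.00016413]), 'joint_torque': array([ 4.60874089e-04, -5.15907812e+01, -3.67959845e+01,  2.23441511e-06,
        8.07351462e-03, -2.55414186e-06]), 'tool_pos': array([ 0.14903553, -0.65774136,  0.23024291]), 'tcp_rot': array([-3.12035945e+00, -3.49042349e-01,  1.64723767e-04]), 'wrist_force': array([-1.18563292,  0.2099167 ,  0.92571548]), 'torque': array([ 0.03613161,  0.05596412, -0.01014781]), 'width': 1.003271348418325}
```

Rotation is a rotation vector; adjusting.

```bash
sed -i "s/return np.array(d\['rotation'\]).reshape(3,3),np.array(d\['eye'\])/return R.from_rotvec(d['rotation']).as_matrix(),np.array(d['eye'])/" h.py
```

```text
(no output)
```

View pics/scene0.png

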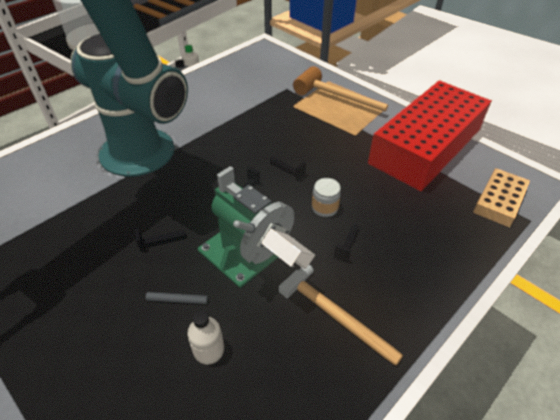

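View pics/top0.png

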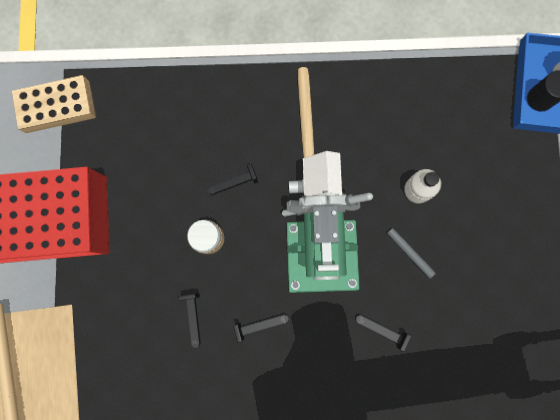

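View pics/wrist0.png

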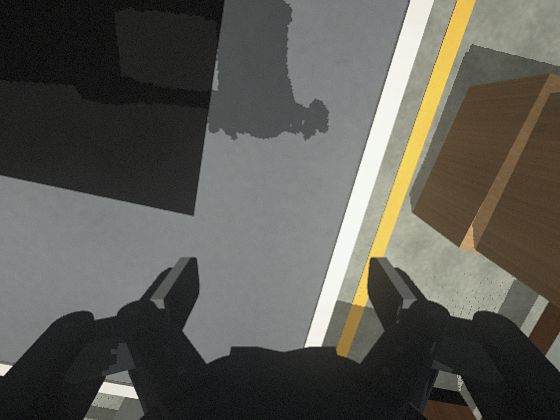

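Run:
```python
from h import *
d=load('top0'); W=cloud(d); c=d['color']
s=load('scene0'); WS=cloud(s)
a=cv2.resize(c[140:300,270:450],None,fx=3.3,fy=3.3,interpolation=cv2.INTER_CUBIC)
cv2.imwrite('pics/topc.png',a[:,:,::-1])
a=cv2.resize(s['color'][150:300,180:340],None,fx=4,fy=4,interpolation=cv2.INTER_CUBIC)
cv2.imwrite('pics/scc.png',a[:,:,::-1])
# foot: green, z 8-20mm
def green(c): 
    c=c.astype(int); return (c[...,1]>c[...,0]+25)&(c[...,1]>c[...,2]+10)
for nm,cc,w in (('top',c,W),('scene',s['color'],WS)):
    m=green(cc)&(np.abs(w[...,2]-.014)<.006)&(w[...,0]>.3)&(w[...,0]<.9)&(abs(w[...,1])<.4)
    p=w[m]; print(nm,len(p),p.mean(0),p.min(0),p.max(0))
    r=cv2.minAreaRect(p[:,:2].astype(np.float32)); print(r)
    print(cv2.boxPoints(r))
    fl=w[(np.abs(w[...,2])<.01)&(w[...,0]>.3)&(w[...,0]<.9)&(abs(w[...,1])<.3)]; print('floor',np.median(fl[:,2]))
for n,(u,v) in dict(bottle=(430,180),tin=(204,236),tail=(327,268),spR=(365,197),spL=(288,212),drift=(411,252),white=(323,175),knob=(295,187)).items():
    print(n,W[v,u])
```

```text
top 2156 [ 0.47351586 -0.0226381   0.0142275 ] [ 0.41616342 -0.10310502  0.00808143] [0.56526138 0.04698114 0.01998257]
((0.4900994300842285, -0.02774830162525177), (0.14929021894931793, 0.14929133653640747), 0.5966219305992126)
[[ 0.41468108  0.04611605]
 [ 0.41623563 -0.10316719]
 [ 0.5655178  -0.10161266]
 [ 0.56396323  0.04767059]]
floor 0.0012117206141517567
scene 972 [ 0.49646337 -0.07459763  0.01448358] [ 0.4128572  -0.10327047  0.00817702] [0.56472199 0.00865525 0.019969  ]
((0.48946473002433777, -0.04844566434621811), (0.1535618007183075, 0.10925159603357315), 1.9731647968292236)
[[ 0.4108485   0.00350407]
 [ 0.4146102  -0.10568275]
 [ 0.56808096 -0.1003954 ]
 [ 0.56431925  0.00879142]]
floor 0.0018263607245047053
bottle [ 0.62548799 -0.23606204  0.12883085]
tin [0.53270664 0.21297313 0.07732738]
tail [ 0.45882255 -0.02622849  0.2340864 ]
spR [ 0.57951737 -0.09630152  0.23159299]
spL [0.57861787 0.04182831 0.06632512]
drift [ 0.49289302 -0.21524175  0.01633984]
white [ 0.63239029 -0.02758957  0.17285608]
knob [0.63790294 0.02650453 0.02472811]
```

View pics/topc.png

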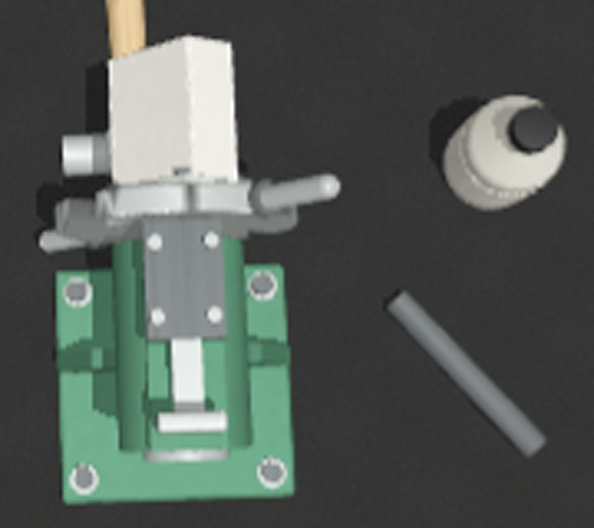

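View pics/scc.png

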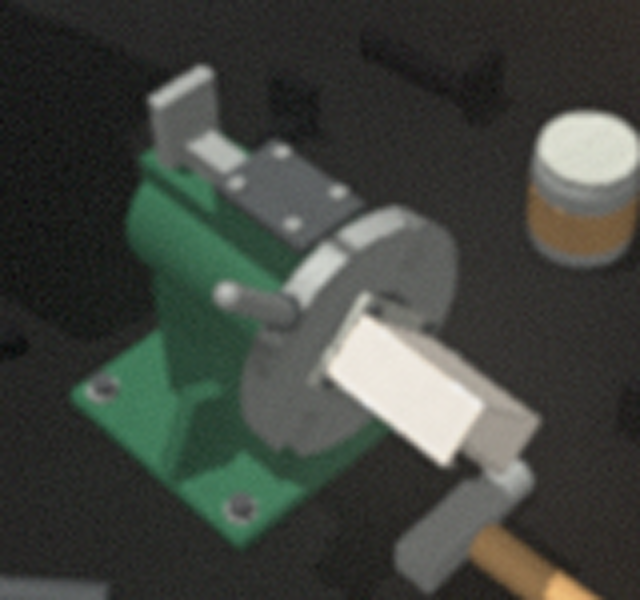

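```bash
cat >> h.py <<'E'
O=np.array([.580,-.0268,0]); YAW=.0104
def tostand(W): return (W-O)@R.from_euler('z',YAW).as_matrix()
def spokes(d,show=True):
    S=tostand(cloud(d)); r=np.hypot(S[...,1],S[...,2]-.14)
    m=(np.abs(S[...,0])<.014)&(r>.078)&(r<.13)&(S[...,2]>.03)
    p=S[m]; a=np.arctan2(p[:,2]-.14,p[:,1]); 
    return p,a
E
python3 - <<'E'
from h import *
for n in ('top0','scene0'):
    p,a=spokes(load(n)); h,e=np.histogram(a,36,(-np.pi,np.pi)); print(n,[(round(x,2),int(k)) for x,k in zip(e,h) if k])
    for lo,hi in((1.7,2.6),(-1.5,-.3)):
        q=p[(a>lo)&(a<hi)]
        if len(q)>5: print(len(q),q.mean(0),np.hypot(q[:,1],q[:,2]-.14).max(),cv2.fitLine(q[:,1:].astype(np.float32),cv2.DIST_HUBER,0,.01,.01).ravel(), q[:,0].min(),q[:,0].max())
    d=load(n);S=tostand(cloud(d))
    m=(S[...,2]>.222)&(abs(S[...,1])<.03)&(S[...,0]<-.07)&(S[...,0]>-.15)&(S[...,2]<.245); print('tailtop',S[m].mean(0),S[m].min(0),S[m].max(0))
    m=(S[...,2]>.198)&(S[...,2]<.215)&(abs(S[...,1])<.05)&(S[...,0]<-.0)&(S[...,0]>-.07); print('strap',S[m].mean(0),S[m].min(0),S[m].max(0))
E
```

```text
top0 [(np.float64(-1.05), 1), (np.float64(-0.87), 50), (np.float64(2.09), 158), (np.float64(2.27), 9)]
167 [ 0.00025496 -0.0630813   0.222537  ] 0.1264686155638822 [ 0.6670085  -0.7450501  -0.05917503  0.21851729] -0.005623815386043609 0.0074465991009877485
51 [-0.00090341  0.07110398  0.06259853] 0.11983539558709559 [ 0.6959058  -0.7181331   0.0683608   0.06550361] -0.005108030260357994 0.0076375778363741475
tailtop [-1.19385446e-01  9.56327806e-05  2.32935677e-01] [-0.12431648 -0.01725272  0.22271444] [-0.11431274  0.01716698  0.23619631]
strap [-0.03265888 -0.00126911  0.20992789] [-0.06994512 -0.04974106  0.19806243] [-4.26709090e-05  4.16905322e-02  2.14994518e-01]
scene0 [(np.float64(-0.87), 2), (np.float64(2.09), 90), (np.float64(2.27), 31)]
121 [ 0.00245541 -0.06549488  0.22251202] 0.12655841889959915 [ 0.6709856  -0.7414704  -0.06333217  0.22070614] -0.004979562020812285 0.006545632483803173
tailtop [-0.11928887 -0.00093396  0.23040513] [-0.12792042 -0.01770648  0.22205163] [-0.11514885  0.01871505  0.23758539]
strap [-0.03217807 -0.00330664  0.20951752] [-0.06996245 -0.04952096  0.19804567] [-7.94463556e-05  3.87384408e-02  2.14957321e-01]
```

Request:
{"name": "apply_moves", "arguments": {
  "targets": [
    {"dz":-1,"wz":0.5,"jaw":0},
    {"dz":-1,"dy":-0.6,"wz":0.5,"jaw":0},
    {"dz":-1,"dy":-0.6,"wz":0.5,"jaw":0},
    {"dx":0.4,"dy":-1,"wz":0.5,"jaw":0}
  ]
}}

```text
invalid input at $.targets[0]: expected keys dx, dy, dz, wx, wy, wz, jaw
```

Request:
{"name": "apply_moves", "arguments": {
  "targets": [
    {"dx":0,"dy":0,"dz":-1,"wx":0,"wy":0,"wz":0.5,"jaw":0},
    {"dx":0,"dy":-0.6,"dz":-1,"wx":0,"wy":0,"wz":0.5,"jaw":0},
    {"dx":0,"dy":-0.6,"dz":-1,"wx":0,"wy":0,"wz":0.5,"jaw":0},
    {"dx":0.4,"dy":-1,"dz":0,"wx":0,"wy":0,"wz":0.5,"jaw":0}
  ]
}}

```text
time: 0.55
tool_pos: [0.1534, -0.5946, 0.3266]
tcp_rot: [3.133, 0.015, 0.002]
wrist_force: [0.3, -0.4, 1.4]
width: 0.332
```

Request:
{"name": "apply_moves", "arguments": {
  "targets": [
    {"dx":0.75,"dy":-1,"dz":0,"wx":0,"wy":0,"wz":0,"jaw":0},
    {"dx":0.75,"dy":-1,"dz":0,"wx":0,"wy":0,"wz":0,"jaw":0},
    {"dx":0.75,"dy":-1,"dz":0,"wx":0,"wy":0,"wz":0,"jaw":0},
    {"dx":0.75,"dy":-1,"dz":0,"wx":0,"wy":0,"wz":0,"jaw":0},
    {"dx":0.75,"dy":-1,"dz":0,"wx":0,"wy":0,"wz":0,"jaw":0}
  ]
}}

```text
time: 1.05
tool_pos: [0.265, -0.439, 0.321]
tcp_rot: [-3.141, -0.02, 0.0]
wrist_force: [0.7, -0.5, 0.4]
width: -0.003
```

Request:
{"name": "apply_moves", "arguments": {
  "targets": [
    {"dx":0.75,"dy":-1,"dz":0,"wx":0,"wy":0,"wz":0,"jaw":0},
    {"dx":0.75,"dy":-1,"dz":0,"wx":0,"wy":0,"wz":0,"jaw":0},
    {"dx":0.75,"dy":-1,"dz":0,"wx":0,"wy":0,"wz":0,"jaw":0},
    {"dx":0.75,"dy":-1,"dz":0,"wx":0,"wy":0,"wz":0,"jaw":0},
    {"dx":0.75,"dy":-1,"dz":0,"wx":0,"wy":0,"wz":0,"jaw":0}
  ]
}}

```text
time: 1.55
tool_pos: [0.3754, -0.2875, 0.3211]
tcp_rot: [-3.141, -0.021, -0.0]
wrist_force: [-0.3, -0.2, -0.4]
width: -0.003
```

Request:
{"name": "apply_moves", "arguments": {
  "targets": [
    {"dx":0.9,"dy":-1,"dz":0,"wx":0,"wy":0,"wz":0,"jaw":0},
    {"dx":0.9,"dy":-1,"dz":0,"wx":0,"wy":0,"wz":0,"jaw":0},
    {"dx":0.9,"dy":-1,"dz":0,"wx":0,"wy":0,"wz":0,"jaw":0},
    {"dx":0.9,"dy":-1,"dz":0,"wx":0,"wy":0,"wz":0,"jaw":0},
    {"dx":0.9,"dy":-1,"dz":0,"wx":0,"wy":0,"wz":0,"jaw":0}
  ]
}}

```text
time: 2.05
tool_pos: [0.5086, -0.1357, 0.3211]
tcp_rot: [3.141, 0.021, -0.0]
wrist_force: [0.3, -0.1, 1.2]
width: -0.005
```

Run:
```python
from h import *
d=shot('wrist','wrist1');d=shot('scene','scene1'); print(bot.read_state()['tool_pos'])
```

```text
[ 0.51005095 -0.13365724  0.32067068]
```

View pics/wrist1.png

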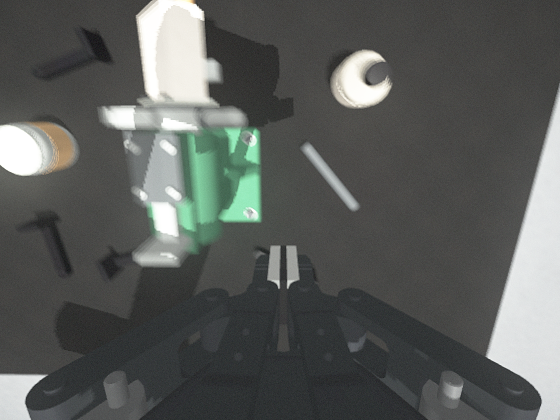

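View pics/scene1.png

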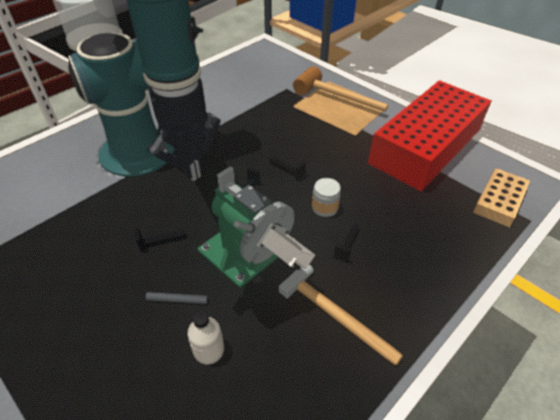

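Request:
{"name": "apply_moves", "arguments": {
  "targets": [
    {"dx":0.78,"dy":-0.75,"dz":0,"wx":0,"wy":0,"wz":0,"jaw":0},
    {"dx":0.78,"dy":-0.75,"dz":0,"wx":0,"wy":0,"wz":0,"jaw":0},
    {"dx":0.77,"dy":-0.75,"dz":0.5,"wx":0,"wy":0,"wz":0,"jaw":0},
    {"dx":0,"dy":0,"dz":1,"wx":0,"wy":0,"wz":0,"jaw":0},
    {"dx":0,"dy":0,"dz":0.8,"wx":0,"wy":0,"wz":0,"jaw":0}
  ]
}}

```text
time: 2.65
tool_pos: [0.5768, -0.0686, 0.2508]
tcp_rot: [3.141, 0.023, -0.002]
wrist_force: [-0.3, -0.1, 0.0]
width: 0.003
```

Run:
```python
from h import *
d=shot('wrist','wrist2');s=shot('scene','scene2'); print(bot.read_state()['tool_pos'],bot.read_state()['wrist_force'])
a=cv2.resize(s['color'][130:280,160:340],None,fx=4,fy=4,interpolation=cv2.INTER_CUBIC)
cv2.imwrite('pics/sc2.png',a[:,:,::-1])
```

```text
[ 0.57372014 -0.06874765  0.24739395] [-0.35404757 -0.68298669 -0.96019777]
```

View pics/wrist2.png

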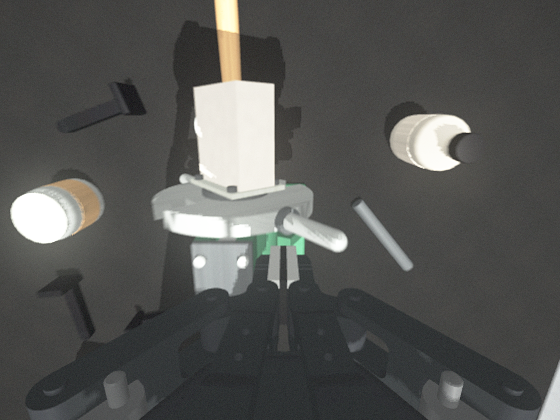

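View pics/sc2.png

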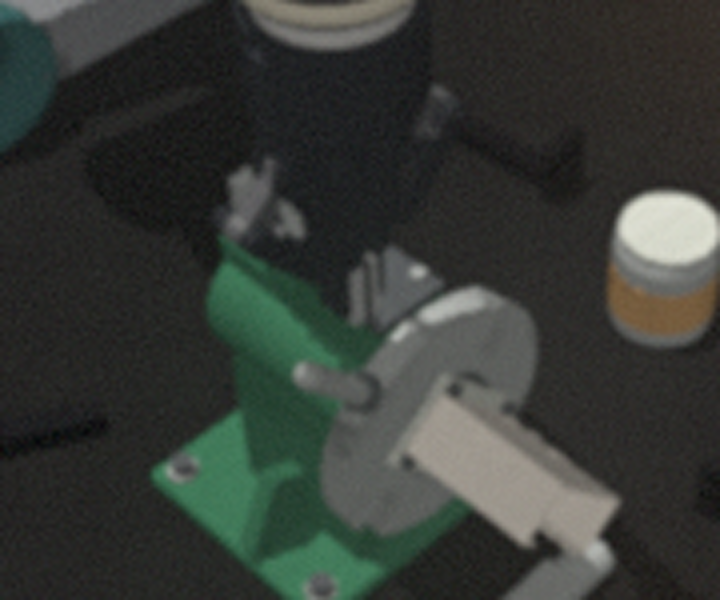

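Run:
```python
from h import *
s=load('scene2'); W=cloud(s)
b=bot.read_state(); print(b['tool_pos'],b['tcp_rot'],b['time'])
m=(W[...,2]>.235)&(W[...,2]<.275)&(abs(W[...,0]-.575)<.04)&(abs(W[...,1]+.07)<.04)
p=W[m]; print(len(p),p.min(0),p.max(0))
for lo in np.arange(.235,.275,.006):
    q=p[(p[:,2]>=lo)&(p[:,2]<lo+.006)]
    if len(q): print(round(lo,3),len(q),q.min(0)[:2],q.max(0)[:2])
pt=proj(s,np.array([[.5737,-.0687,.2474],[.58,-.0268,.14]])); print(pt,(pt-[160,130])*4)
w=load('wrist2'); print(w['T_tool_cam'],proj(w,np.array([[.5737,-.0687,.2474],[.5737,-.0767,.2474],[.58,-.0268-.066,.215]])), w['fx'])
p,a=spokes(w); q=p[(a>1.7)&(a<2.6)]; print(len(q),q.mean(0),cv2.fitLine(q[:,1:].astype(np.float32),cv2.DIST_HUBER,0,.01,.01).ravel())
```

```text
[ 0.57372014 -0.06874765  0.24739395] [-3.14037301 -0.02111562  0.01417626] 2.75
159 [ 0.56611175 -0.10760222  0.23500336] [ 0.58590306 -0.0551549   0.27477733]
0.235 19 [ 0.57725631 -0.10760222] [ 0.58524865 -0.09655681]
0.247 14 [ 0.57934984 -0.07575564] [ 0.58521938 -0.06230526]
0.253 26 [ 0.56902451 -0.08231914] [ 0.58590306 -0.05558481]
0.259 41 [ 0.56611175 -0.08306497] [ 0.58544122 -0.0551549 ]
0.265 38 [ 0.56817105 -0.08341745] [ 0.58582543 -0.05592413]
0.271 21 [ 0.57146995 -0.08321232] [ 0.58542338 -0.05594827]
[[247.74500888 206.62951442]
 [267.86295652 234.08663322]] [[350.98003551 306.51805768]
 [431.45182608 416.34653287]]
[[-1.40670344e-04 -9.55619955e-01 -2.94602244e-01  7.55430979e-02]
 [ 9.99999495e-01 -4.27472519e-04  9.09127482e-04  2.48668899e-05]
 [-9.94714726e-04 -2.94601968e-01  9.55619533e-01 -1.43615045e-01]
 [ 0.00000000e+00  0.00000000e+00  0.00000000e+00  1.00000000e+00]] [[282.67095378 262.36670548]
 [296.82730335 262.54162541]
 [318.97804667 230.88934558]] 289.80809794110604
1487 [ 0.00268865 -0.05841353  0.23084537] [ 0.63121027 -0.77561176 -0.0607485   0.22335573]
```

Request:
{"name": "apply_moves", "arguments": {
  "targets": [
    {"dx":0.26,"dy":0.1,"dz":0,"wx":0,"wy":0,"wz":0,"jaw":0},
    {"dx":0,"dy":0.08,"dz":0.4,"wx":0,"wy":0,"wz":0,"jaw":0},
    {"dx":0,"dy":0,"dz":0.4,"wx":0,"wy":0,"wz":0,"jaw":0},
    {"dx":0,"dy":0,"dz":0,"wx":0,"wy":0,"wz":0,"jaw":0}
  ]
}}

```text
time: 3.15
tool_pos: [0.5836, -0.0743, 0.2264]
tcp_rot: [-3.141, -0.02, 0.005]
wrist_force: [-1.0, 1.5, -0.9]
width: 0.001
```

Position holds true to the plan, no contact yet. Now follow the arc.

Request:
{"name": "apply_moves", "arguments": {
  "targets": [
    {"dx":-0.05,"dy":0,"dz":0.25,"wx":0,"wy":0,"wz":0,"jaw":0},
    {"dx":0,"dy":0.33,"dz":0.27,"wx":0,"wy":0,"wz":0,"jaw":0},
    {"dx":0,"dy":0.33,"dz":0.3,"wx":0,"wy":0,"wz":0,"jaw":0},
    {"dx":0,"dy":0.3,"dz":0.3,"wx":0,"wy":0,"wz":0,"jaw":0},
    {"dx":0,"dy":0.14,"dz":0.2,"wx":0,"wy":0,"wz":0,"jaw":0}
  ]
}}

```text
time: 3.65
tool_pos: [0.5835, -0.108, 0.1875]
tcp_rot: [-3.141, -0.02, 0.001]
wrist_force: [-0.4, 2.0, 2.3]
width: -0.004
```

Run:
```python
from h import *
d=shot('wrist','wrist3');s=shot('scene','scene3'); print(bot.read_state()['tool_pos'],bot.read_state()['wrist_force'])
a=cv2.resize(s['color'][130:280,160:340],None,fx=4,fy=4,interpolation=cv2.INTER_CUBIC)
cv2.imwrite('pics/sc3.png',a[:,:,::-1])
```

```text
[ 0.58305638 -0.10846359  0.1871477 ] [ 0.16102943 -0.91005932  0.63076024]
```

View pics/sc3.png

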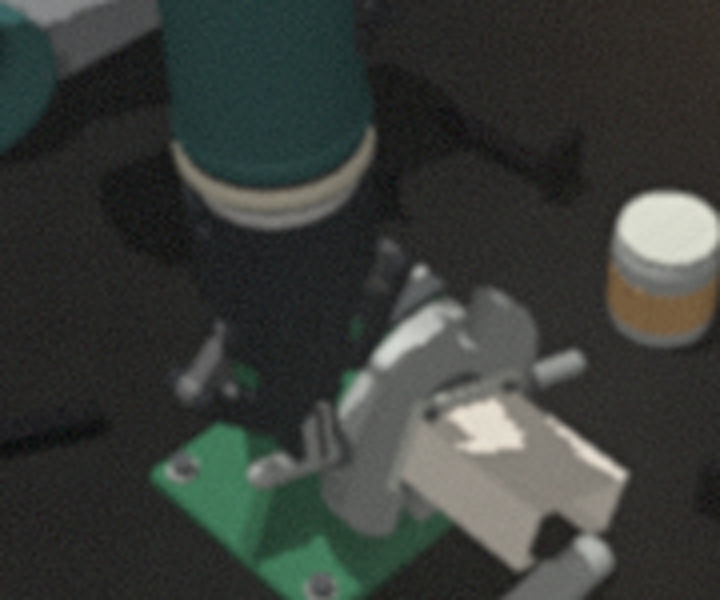

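Request:
{"name": "apply_moves", "arguments": {
  "targets": [
    {"dx":0,"dy":0.14,"dz":0.35,"wx":0,"wy":0,"wz":0,"jaw":0},
    {"dx":0,"dy":0.14,"dz":0.35,"wx":0,"wy":0,"wz":0,"jaw":0},
    {"dx":0,"dy":0.12,"dz":0.3,"wx":0,"wy":0,"wz":0,"jaw":0},
    {"dx":0,"dy":0.1,"dz":0.2,"wx":0,"wy":0,"wz":0,"jaw":0},
    {"dx":0,"dy":0,"dz":0,"wx":0,"wy":0,"wz":0,"jaw":0}
  ]
}}

```text
time: 4.25
tool_pos: [0.5831, -0.1225, 0.151]
tcp_rot: [3.141, 0.021, -0.003]
wrist_force: [0.2, 0.1, -0.4]
width: -0.004
```

Run:
```python
from h import *
d=shot('wrist','wrist4');s=shot('scene','scene4'); print(bot.read_state()['tool_pos'],bot.read_state()['wrist_force'])
for n in ('wrist4','scene4'):
    p,a=spokes(load(n))
    for lo,hi in((2.6,3.3),(-.5,.4)):
        q=p[(a>lo)&(a<hi)]
        if len(q)>5: print(n,len(q),q.mean(0),cv2.fitLine(q[:,1:].astype(np.float32),cv2.DIST_HUBER,0,.01,.01).ravel())
a=cv2.resize(s['color'][130:280,160:340],None,fx=4,fy=4,interpolation=cv2.INTER_CUBIC)
cv2.imwrite('pics/sc4.png',a[:,:,::-1])
```

```text
[ 0.58338494 -0.122367    0.15184409] [-0.11707068 -0.34880973  0.39721305]
wrist4 2851 [ 0.00824046 -0.09907487  0.17143542] [ 0.4020953   0.91559786 -0.0975804   0.18066682]
scene4 270 [ 0.00692365 -0.10382306  0.16997627] [ 0.11055624  0.99386984 -0.10544423  0.16737302]
scene4 102 [0.00095015 0.10103308 0.14123508] [ 0.9959816  -0.0895585   0.10421342  0.1413121 ]
```

View pics/sc4.png

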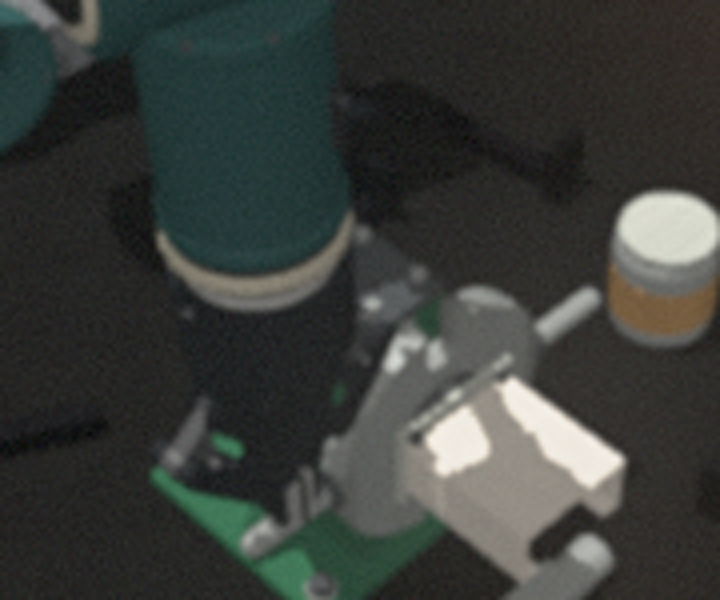

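View pics/wrist4.png

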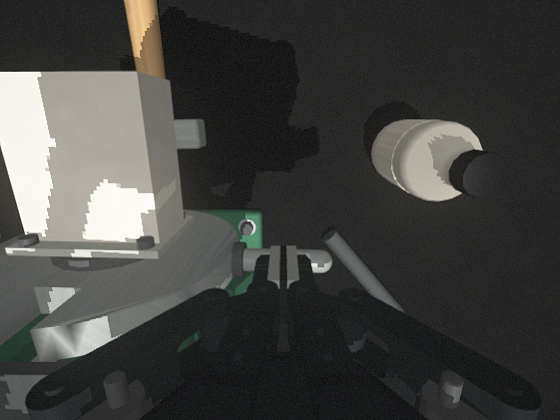

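Request:
{"name": "apply_moves", "arguments": {
  "targets": [
    {"dx":0,"dy":0,"dz":0.1,"wx":0,"wy":0,"wz":0,"jaw":0},
    {"dx":0,"dy":0,"dz":0.08,"wx":0,"wy":0,"wz":0,"jaw":0},
    {"dx":0,"dy":0,"dz":0,"wx":0,"wy":0,"wz":0,"jaw":0},
    {"dx":0,"dy":0,"dz":0,"wx":0,"wy":0,"wz":0,"jaw":0}
  ]
}}

```text
time: 4.75
tool_pos: [0.5841, -0.1222, 0.1474]
tcp_rot: [3.141, 0.021, 0.001]
wrist_force: [-0.3, -0.7, 2.0]
width: -0.002
```

Run:
```python
from h import *
d=shot('wrist','wrist5');s=shot('scene','scene5');t=shot('top','top5'); print(bot.read_state()['tool_pos'],bot.read_state()['wrist_force'])
for n in ('wrist5','scene5','top5'):
    p,a=spokes(load(n))
    for lo,hi in((-.5,.4),):
        q=p[(a>lo)&(a<hi)]
        if len(q)>5: print(n,len(q),q.mean(0),cv2.fitLine(q[:,1:].astype(np.float32),cv2.DIST_HUBER,0,.01,.01).ravel())
```

```text
[ 0.58406275 -0.12213431  0.14738853] [-0.09876461 -1.10604069  1.64065372]
scene5 106 [0.00094616 0.10068149 0.14444545] [ 0.9990211  -0.04423554  0.10400933  0.14507368]
top5 161 [0.00056581 0.10032255 0.14460558] [ 0.9999854  -0.00540779  0.09778617  0.14483097]
```

Request:
{"name": "apply_moves", "arguments": {
  "targets": [
    {"dx":0,"dy":0,"dz":0.03,"wx":0,"wy":0,"wz":0,"jaw":0},
    {"dx":0,"dy":0,"dz":-0.5,"wx":0,"wy":0,"wz":0,"jaw":0},
    {"dx":0,"dy":0.5,"dz":-1,"wx":0,"wy":0,"wz":0,"jaw":0},
    {"dx":-0.5,"dy":0.8,"dz":-1,"wx":0,"wy":0,"wz":0,"jaw":0},
    {"dx":-1,"dy":0,"dz":-1,"wx":0,"wy":0,"wz":0,"jaw":0}
  ]
}}

```text
time: 5.4
tool_pos: [0.5403, -0.1635, 0.2532]
tcp_rot: [3.141, 0.02, 0.002]
wrist_force: [0.2, 0.6, 0.8]
width: 0.001
```

Request:
{"name": "apply_moves", "arguments": {
  "targets": [
    {"dx":-1,"dy":0,"dz":-1,"wx":0,"wy":0,"wz":0,"jaw":0},
    {"dx":-1,"dy":0,"dz":-0.8,"wx":0,"wy":0,"wz":0,"jaw":0},
    {"dx":-1,"dy":0,"dz":0,"wx":0,"wy":0,"wz":0,"jaw":0},
    {"dx":-1,"dy":0,"dz":0,"wx":0,"wy":0,"wz":0,"jaw":0},
    {"dx":0,"dy":0,"dz":0,"wx":0,"wy":0,"wz":0,"jaw":0}
  ]
}}

```text
time: 5.9
tool_pos: [0.4168, -0.1629, 0.3066]
tcp_rot: [3.141, 0.019, 0.001]
wrist_force: [-0.5, -0.0, -0.0]
width: 0.004
```

Run:
```python
from h import *
d=shot('wrist','wrist6');s=shot('scene','scene6');t=shot('top','top6'); print(bot.read_state()['tool_pos'],bot.read_state()['wrist_force'])
for n in ('wrist6','scene6','top6'):
    p,a=spokes(load(n)); a=a%(2*np.pi); a[a>4.7]-=2*np.pi
    for lo,hi in((-.5,.4),(2.8,3.5)):
        q=p[(a>lo)&(a<hi)]
        if len(q)>5: print(n,len(q),q.mean(0),cv2.fitLine(q[:,1:].astype(np.float32),cv2.DIST_HUBER,0,.01,.01).ravel())
a=cv2.resize(t['color'][140:300,270:450],None,fx=3.3,fy=3.3,interpolation=cv2.INTER_CUBIC)
cv2.imwrite('pics/topc6.png',a[:,:,::-1])
```

```text
[ 0.4199307  -0.16322033  0.30606994] [0.28976395 0.49109965 0.99766731]
wrist6 744 [-0.00162315  0.10133914  0.14529006] [0.9999902  0.00441551 0.10130593 0.14575557]
wrist6 819 [-0.00245729 -0.09993307  0.14611076] [ 0.9998158   0.01919097 -0.10278133  0.14636824]
scene6 105 [0.00081567 0.10028576 0.14481775] [ 0.99924845 -0.03876334  0.10329168  0.14502311]
scene6 156 [ 0.00089002 -0.10177114  0.14548493] [ 0.99933565  0.03644522 -0.10760028  0.1455375 ]
top6 160 [0.00055464 0.10034956 0.14506025] [ 9.9999982e-01 -6.0770690e-04  1.0034956e-01  1.4506026e-01]
top6 161 [ 0.00052093 -0.0997141   0.14546039] [ 0.99999726  0.00234268 -0.09879829  0.14573304]
```

View pics/topc6.png

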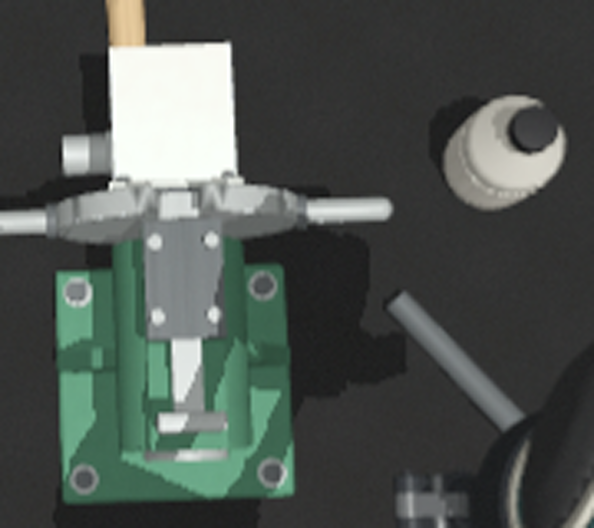

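View pics/wrist6.png

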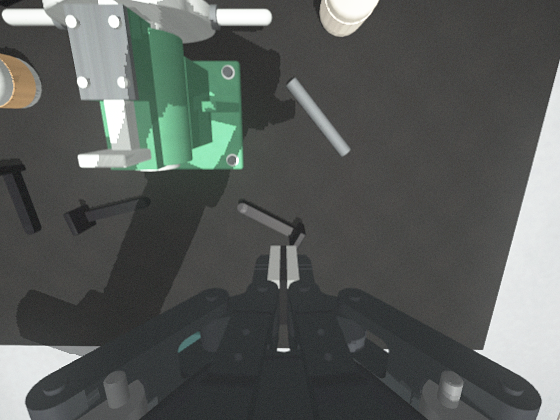

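Request:
{"name": "apply_moves", "arguments": {
  "targets": [
    {"dx":0.1,"dy":-1,"dz":0,"wx":0,"wy":0,"wz":0,"jaw":0},
    {"dx":0,"dy":-1,"dz":0,"wx":0,"wy":0,"wz":0,"jaw":0},
    {"dx":0,"dy":-1,"dz":0,"wx":0,"wy":0,"wz":0,"jaw":0},
    {"dx":0,"dy":-1,"dz":0,"wx":0,"wy":0,"wz":0,"jaw":0},
    {"dx":0,"dy":-0.5,"dz":0,"wx":0,"wy":0,"wz":0,"jaw":0}
  ]
}}

```text
time: 6.55
tool_pos: [0.4214, -0.0259, 0.3054]
tcp_rot: [-3.14, -0.024, 0.001]
wrist_force: [-0.1, 0.1, 0.2]
width: -0.002
```

Request:
{"name": "apply_moves", "arguments": {
  "targets": [
    {"dx":0,"dy":0,"dz":0,"wx":0,"wy":0,"wz":0,"jaw":0},
    {"dx":0,"dy":0,"dz":0.5,"wx":0,"wy":0,"wz":0,"jaw":0},
    {"dx":0,"dy":0,"dz":0.5,"wx":0,"wy":0,"wz":0,"jaw":0},
    {"dx":0,"dy":0,"dz":0,"wx":0,"wy":0,"wz":0,"jaw":0}
  ]
}}

```text
time: 6.95
tool_pos: [0.4187, -0.0287, 0.2715]
tcp_rot: [-3.141, -0.019, 0.01]
wrist_force: [-0.2, -0.5, -0.6]
width: -0.003
```

Run:
```python
from h import *
d=shot('wrist','wrist7');print(bot.read_state()['tool_pos'],bot.read_state()['wrist_force'])
S=tostand(cloud(d))
m=(S[...,2]>.225)&(abs(S[...,1])<.03)&(S[...,0]<-.07)&(S[...,0]>-.15)&(S[...,2]<.245); print('tailtop',m.sum(),S[m].mean(0),S[m].min(0),S[m].max(0))
```

```text
[ 0.4192769  -0.02876855  0.27279179] [ 0.12033368 -0.18042599  0.67748105]Traceback (most recent call last):
  File "<stdin>", line 3, in <module>
  File "h.py", line 24, in cloud
    Rm,e=pose(d)
         ~~~~^^^
  File "h.py", line 14, in pose
    T=np.eye(4);T[:3,:3]=R.from_rotvec(d['tcp_rot']).as_matrix();T[:3,3]=d['tool_pos']
                                       ~^^^^^^^^^^^
KeyError: 'tcp_rot'
```

View pics/wrist7.png

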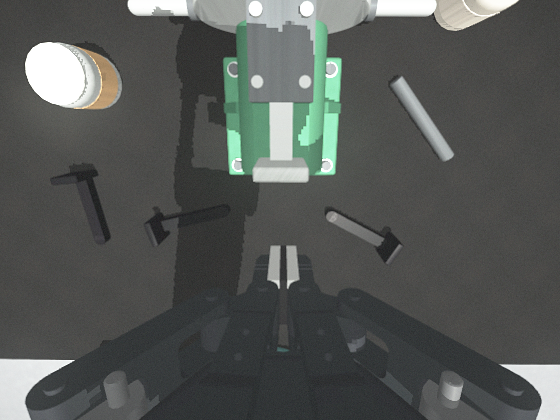

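Request:
{"name": "apply_moves", "arguments": {
  "targets": [
    {"dx":0,"dy":0,"dz":0.6,"wx":0,"wy":0,"wz":0,"jaw":0},
    {"dx":0,"dy":0,"dz":0.6,"wx":0,"wy":0,"wz":0,"jaw":0},
    {"dx":0,"dy":0,"dz":0.6,"wx":0,"wy":0,"wz":0,"jaw":0},
    {"dx":0,"dy":0,"dz":0.5,"wx":0,"wy":0,"wz":0,"jaw":0},
    {"dx":0,"dy":0,"dz":0,"wx":0,"wy":0,"wz":0,"jaw":0}
  ]
}}

```text
time: 7.5
tool_pos: [0.419, -0.0286, 0.2041]
tcp_rot: [-3.141, -0.019, 0.007]
wrist_force: [-0.3, -0.3, -0.1]
width: 0.003
```

Run:
```python
from h import *
s=shot('scene','scene8');d=shot('top','top8');print(bot.read_state()['tool_pos'],bot.read_state()['wrist_force'])
a=cv2.resize(s['color'][130:280,160:340],None,fx=4,fy=4,interpolation=cv2.INTER_CUBIC)
cv2.imwrite('pics/sc8.png',a[:,:,::-1])
```

```text
[ 0.42070102 -0.02866827  0.20658749] [-4.94287286e-05  5.75049046e-03 -1.62179242e-01]
```

View pics/sc8.png

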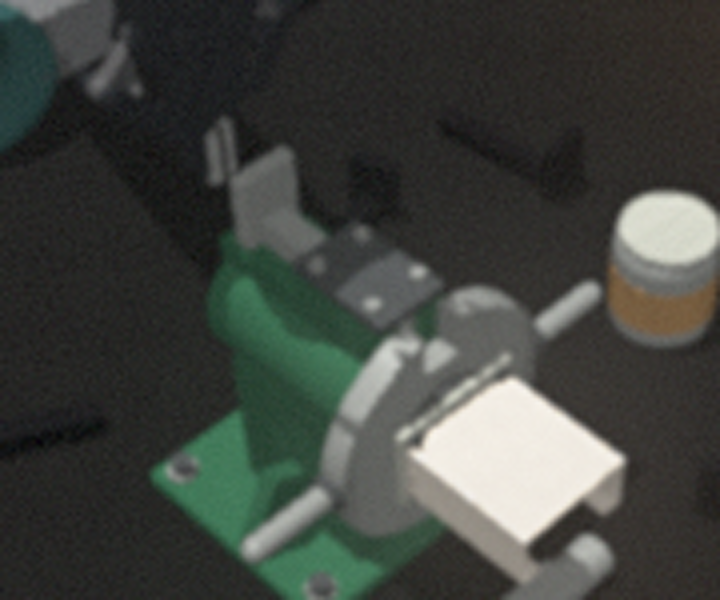

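Request:
{"name": "apply_moves", "arguments": {
  "targets": [
    {"dx":0.4,"dy":0,"dz":0,"wx":0,"wy":0,"wz":0,"jaw":0},
    {"dx":0.35,"dy":0,"dz":0,"wx":0,"wy":0,"wz":0,"jaw":0},
    {"dx":0.2,"dy":0,"dz":0,"wx":0,"wy":0,"wz":0,"jaw":0},
    {"dx":0.2,"dy":0,"dz":0,"wx":0,"wy":0,"wz":0,"jaw":0},
    {"dx":0.2,"dy":0,"dz":0,"wx":0,"wy":0,"wz":0,"jaw":0}
  ]
}}

```text
time: 8.1
tool_pos: [0.4616, -0.0276, 0.2065]
tcp_rot: [-3.141, -0.021, 0.001]
wrist_force: [-3.2, 0.2, 1.5]
width: 0.002
```

Request:
{"name": "apply_moves", "arguments": {
  "targets": [
    {"dx":0.2,"dy":0,"dz":0,"wx":0,"wy":0,"wz":0,"jaw":0},
    {"dx":0.2,"dy":0,"dz":0,"wx":0,"wy":0,"wz":0,"jaw":0},
    {"dx":0.1,"dy":0,"dz":0,"wx":0,"wy":0,"wz":0,"jaw":0},
    {"dx":0,"dy":0,"dz":0,"wx":0,"wy":0,"wz":0,"jaw":0}
  ]
}}

```text
time: 8.5
tool_pos: [0.4769, -0.0275, 0.2063]
tcp_rot: [-3.141, -0.021, -0.001]
wrist_force: [0.4, 0.2, -0.9]
width: -0.002
```

Request:
{"name": "apply_moves", "arguments": {
  "targets": [
    {"dx":0.1,"dy":0,"dz":0,"wx":0,"wy":0,"wz":0,"jaw":0},
    {"dx":0.08,"dy":0,"dz":0,"wx":0,"wy":0,"wz":0,"jaw":0},
    {"dx":0.06,"dy":0,"dz":0,"wx":0,"wy":0,"wz":0,"jaw":0}
  ]
}}

```text
time: 8.8
tool_pos: [0.4819, -0.0274, 0.2062]
tcp_rot: [-3.141, -0.021, 0.006]
wrist_force: [-10.6, -0.3, 7.3]
width: 0.0
```

Request:
{"name": "apply_moves", "arguments": {
  "targets": [
    {"dx":0.04,"dy":0,"dz":0,"wx":0,"wy":0,"wz":0,"jaw":0},
    {"dx":0,"dy":0,"dz":0,"wx":0,"wy":0,"wz":0,"jaw":0}
  ]
}}

```text
time: 9.0
tool_pos: [0.4819, -0.0274, 0.2062]
tcp_rot: [-3.141, -0.021, 0.01]
wrist_force: [-11.4, -0.2, 6.6]
width: -0.004
```

Run:
```python
from h import *
s=shot('scene','scene9');print(bot.read_state()['tool_pos'],bot.read_state()['wrist_force'])
a=cv2.resize(s['color'][130:280,160:340],None,fx=4,fy=4,interpolation=cv2.INTER_CUBIC)
cv2.imwrite('pics/sc9.png',a[:,:,::-1])
```

```text
[ 0.48189968 -0.02739367  0.20626637] [-10.80491609   0.03127166   6.45608059]
```

View pics/sc9.png

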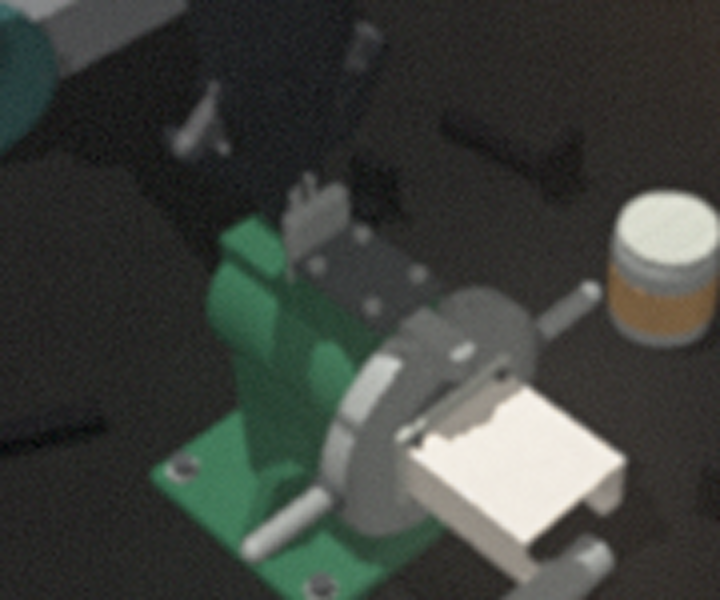

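Request:
{"name": "apply_moves", "arguments": {
  "targets": [
    {"dx":-0.3,"dy":0,"dz":0,"wx":0,"wy":0,"wz":0,"jaw":0},
    {"dx":-0.7,"dy":0,"dz":0,"wx":0,"wy":0,"wz":0,"jaw":0},
    {"dx":-0.7,"dy":0,"dz":0,"wx":0,"wy":0,"wz":0,"jaw":0},
    {"dx":0,"dy":0,"dz":-1,"wx":0,"wy":0,"wz":0,"jaw":0},
    {"dx":0,"dy":0,"dz":-1,"wx":0,"wy":0,"wz":0,"jaw":0}
  ]
}}

```text
time: 9.55
tool_pos: [0.432, -0.0279, 0.2656]
tcp_rot: [-3.141, -0.021, 0.003]
wrist_force: [0.8, -0.0, 0.3]
width: 0.001
```

Request:
{"name": "apply_moves", "arguments": {
  "targets": [
    {"dx":0,"dy":0.8,"dz":-1,"wx":0,"wy":0,"wz":0,"jaw":0},
    {"dx":0,"dy":1,"dz":-0.5,"wx":0,"wy":0,"wz":0,"jaw":0},
    {"dx":0,"dy":1,"dz":0,"wx":0,"wy":0,"wz":0,"jaw":0},
    {"dx":0,"dy":1,"dz":0,"wx":0,"wy":0,"wz":0,"jaw":0},
    {"dx":0,"dy":0,"dz":0,"wx":0,"wy":0,"wz":0,"jaw":0}
  ]
}}

```text
time: 10.05
tool_pos: [0.4355, -0.145, 0.3117]
tcp_rot: [3.139, 0.016, 0.003]
wrist_force: [1.1, 1.2, 0.8]
width: -0.0
```

Run:
```python
from h import *
s=shot('scene','sceneA');t=shot('top','topA');b=bot.read_state();print(b['time'],b['tool_pos'],b['wrist_force'])
for n in ('sceneA','topA'):
    S=tostand(cloud(load(n)))
    m=(S[...,2]>.225)&(abs(S[...,1])<.03)&(S[...,0]<-.05)&(S[...,0]>-.15)&(S[...,2]<.245); print('tailtop',m.sum(),S[m].mean(0),S[m].min(0),S[m].max(0))
    m=(S[...,2]>.193)&(abs(S[...,1])<.008)&(S[...,0]<.05)&(S[...,0]>.008)&(S[...,2]<.21); print('nose',m.sum(),S[m].max(0) if m.any() else '')
    p,a=spokes(load(n)); a=a%(2*np.pi); a[a>4.7]-=2*np.pi
    for lo,hi in((-.5,.4),(2.8,3.5)):
        q=p[(a>lo)&(a<hi)]
        if len(q)>5: print(n,len(q),q.mean(0))
a=cv2.resize(t['color'][140:300,180:450],None,fx=2.9,fy=2.9,interpolation=cv2.INTER_CUBIC)
cv2.imwrite('pics/topcA.png',a[:,:,::-1])
```

```text
10.15 [ 0.4351675  -0.14241641  0.31134482] [0.84687931 0.32747959 0.12030675]
tailtop 107 [-8.02644494e-02 -6.33562244e-05  2.31530731e-01] [-0.08731999 -0.01683087  0.22505322] [-0.07592561  0.01849268  0.23636036]
nose 73 [0.02471164 0.00776226 0.2069567 ]
sceneA 104 [0.00091796 0.10008845 0.14509875]
sceneA 158 [ 0.00089893 -0.10150962  0.14530759]
tailtop 127 [-0.08012801  0.00042105  0.23261317] [-0.08508153 -0.01747018  0.22550388] [-0.07490479  0.0184834   0.23669847]
nose 73 [0.0258778  0.00715991 0.20784643]
topA 159 [0.00051171 0.10069091 0.14497371]
topA 162 [ 0.00045661 -0.09964843  0.14587041]
```

View pics/topcA.png

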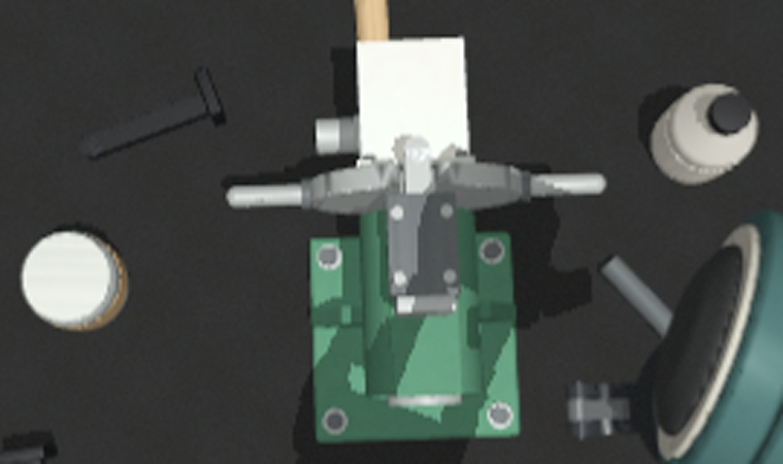

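```bash
python3 -c "
from workcell import job
print(job.finish_job())"
```

```text
the job is handed in; nothing more can be done
None
```

The rollover head is locked and the job is handed in; the system reports no verdict. It took about 10 of the 48 s.

**What I did:** With the closed fingertip I pushed the upper handle bar down on the right until it was level, which brought slot_b to the top. I then pushed the lock bar by its tail plate through the slot until it stopped against the guide. At the stop the push force rose to about 11 N and the fingertip moved no further. I backed off and moved the hand clear.

**Last checks (scene and top cameras):**
- **Lock bar:** the tail plate's front face is at about stand x -75 mm (home is -76). The nose reaches about x +25 mm, through the slot, and the bar lies flat in the guide.
- **Disc:** the two handle bars are level to within about 1 mm, so the disc is within about 0.005 rad of aligned.
- **Hand:** it is clear, with about 1 N on the wrist, which is the sensor's noise level.
- **Loose objects:** in the pictures the tin, bottle and hammer look unmoved. So does the visible end of the drift; the arm hid the rest of it in the last top view. I did not measure their positions again.

**Disagreement:** lines fitted to the handle bars in the scene camera gave a tilt of about 0.04 rad, with opposite signs on the two sides. I took this as an effect of viewing angle. The bar heights and the top camera both showed the disc level.

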